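# Free the cured stone cassette from the gluing vise and park it in its carrier

## Robot

A 7-joint arm with a two-finger parallel gripper is mounted at the origin on the work surface. World frame = base frame: x ahead of the robot, y to its left, z up, the work surface at z = 0. Lengths are in m, angles in rad, forces in N, time in s.
With the tool pointing down it reaches from about 0.35 to 0.9 m from the base axis. Payload 7.2 kg.
Tool frame: the origin (TCP) lies at the centre of the arm's flange, where the gripper is bolted on; the fingertips stand 173 mm ahead of it and the grasp point (between the pads) lies 155 mm ahead of it; z points along the fingers, y is the line along which they close (so a half turn about z gives the same grasp; the last joint's range is limited). The gripper opens to 85 mm and grips with 20 to 120 N. Pads are 22 mm wide; open, the fingers measure 114 mm over their backs; the gripper's body (76 mm by 85 mm) begins 54 mm behind the grasp point. The pads swing forward as they close: fully open they stand 13 mm farther back than shut.
Start: joints at [1.142, 0.411, -0.013, 1.596, 0.006, 1.134, -0.082], TCP at [0.221, -0.585, 0.405] pointing down, gripper open.
Joint ranges: [-2.95, 2.95], [-0.29, 1.99], [-1.47, 1.44], [0.14, 2.54], [-1.03, 4.17], [0.13, 1.85], [-2.86, 2.86]. Speed limits (rad/s): [2.39, 2.39, 3.01, 3.01, 3.14, 3.14, 3.14].

## Interface

Orientations are given as a rotation vector (axis times angle).
In Python, from workcell import observe, optics, r gives the robot as it stands. The module is installed in compiled form; this text tells all that it offers.
- The arm moves only by the shell command python3 -m jog 'ROWS' [FORCE]. ROWS is JSON, a list that holds one entry, the list of rows, each a list of 7 numbers: the shift along the world's x, y, z in mm, then the turn, a rotation vector about the world's x, y, z in degrees, then the gripper's target within -1 to 1 (shut at 1, half-way at 0, fully open at -1). In form: [[[x, y, z, ax, ay, az, grip], ...]]. A call has 1 to 5 rows; each row is the pose to reach, as a shift and turn from the pose commanded when the call began; what a row does not reach only later rows make up. A row lasts 1/10 s, in which the tool goes at most 50 mm and 8.59 degrees, less where a joint would pass 70% of its speed; a pose out of reach is approached as far as the arm can. A call with a gripper value outside its range is refused whole. The fingers move at their own pace and stop on an object; FORCE is the grip in N (left out, the last holds). Time passes only in rows, so rows that repeat a pose let the fingers close. It gives the time, the measured TCP pose, the force, the opening and the grip force at its end, in the units of the state.
- observe(): the state, without advancing time (a new reading comes with each control period).
- optics.read_camera(name): name is "scene" or "side" or "wrist"; returns a dict with "color" (400x640x3 uint8, red, green, blue), "fx", "fy", "cx", "cy" (pixels), "camera_from_world" (4x4, takes a point from world to camera coordinates). Camera axes: x right, y down, z forward; pixel columns grow to the right and rows downward; lengths in m; the calibration is good to about 2 mm. A picture is of the moment at which its call begins. There is no depth.
- r.sign_off(): hands the job in; it is judged then, once.
The state is a dict: "time_s": time; "joints": joint angles; "joint_vel": joint speeds; "joint_torque": joint torques, N m; "tool_pos": TCP position; "orientation": TCP orientation; "contact_force": force on the tool from outside, world axes, zero at the start; "moment": the same for the moment, N m; "grip_width": opening from 0.0 (shut) to 1.0 (fully open); "gripper_force": force on a finger pad.
Only numpy, scipy, OpenCV 4.12 (cv2) and the standard library are available. Lean on these libraries where they do the work, as an engineer would, in place of code of your own. Each camera call takes 0.05 s, during which the arm holds its last target. There are 200 camera calls.

## Task

The glue on the stones has set: swing the vise's red-handled lever round to unlock it, slide the jaw well back, and only then lift the blue cassette out by its two ends. Stand it upright on the white sorting pad and let go so that you can change your grip to its long sides, then set it gently in the empty bay of the grey carrier and leave it there, with the vise left open. Keep it upright, never touch the stones or the brass dops they sit on, and leave the other things on the desk alone.

Things in the scene. Friction and masses are not known exactly. Their poses are not given: they have to be found in the camera images.
- vise: Small quick-slide vise bolted to the desk, green cast base 190 x 70 x 12 mm with a dark steel bed 36 mm wide whose top is at 30 mm. Origin: underside of the base, straight below the place of the cassette. Its x axis is the sliding direction: the fixed jaw is at +x (face at x = +14 mm, 44 mm wide along y, its top at z = 67 mm, ending at x = +38 mm); the moving jaw is at -x and opens towards -x. The base spans x = -140 to +50 mm.
- vise_jaw (a joint): Sliding jaw of the vise, a block 44 mm wide and 40 mm long, top at 64 mm above the desk. Value: opening in m, 0 = closed on the cassette, 0.035 = fully back towards the vise's -x. A lip on it (3 mm deep) hooks into the cassette's side groove and keeps the cassette from being lifted until the jaw is open. It slides stiffly (about 5 N) and stays where it is left; it cannot move while the lever is locked.
- vise_lever (a joint): Locking lever on top of the sliding jaw, turning about a vertical axis that stands at vise x = -34 mm, y = 0 when the jaw is closed (and travels with the jaw). 0 = locked (it may start up to 0.15 rad off), the lever points to the vise's +y; it grows counter-clockwise seen from above, to a stop at 1.65 rad; at 1.57 rad the lever points along the vise's -x. The jaw is free beyond about 0.8 rad. It takes about 2.5 N at the handle and stays where it is left.
- lever_grip (a point): Middle of the red upright handle at the lever's end: a cylinder of 18 mm diameter and 34 mm height, 60 mm from the lever's axis, middle 97 mm above the desk (it spans 80 to 114 mm; the flat steel arm below it reaches up to 74 mm). It is fixed to the lever. Pinched gently from above it can be led round to unlock and then pulled along the vise's -x to slide the jaw.
- cassette: The finished cassette, a blue aluminium block 64 mm long (its x axis), 28 mm wide (y), 40 mm high (z up), 170 to 270 g, with a groove 3.5 mm deep along each long side (10 to 17 mm above its foot). Origin: centre of the block, 20 mm above its foot. At first it stands on the vise's bed (foot at 30 mm) between the jaws, its length along the vise's y axis; its two ends stick out 10 mm beyond the jaws and are the only places to take it there.
- cassette_dops: What stands on top of the cassette: three brass dops of 9 mm diameter in a row along its length (20 mm apart), each with a rough stone glued on, together 18 mm high. Not to be touched. Origin: centre of the block's top face, 20 mm above the cassette's centre.
- pad_mid (a point): White sorting pad, 150 mm (its x) by 120 mm (its y), 3 mm thick, fixed on the desk. Point: centre of its top face.
- tray_bay (a point): The empty bay of the grey carrier. Point: centre of the bay's floor, 6 mm above the desk; x runs along the carrier. The bay is 70 mm long between two dividers that rise 44 mm above the floor (8 mm thick, 46 mm wide), so there is no room for fingers at the ends; along the sides are only lips 4 mm high, 34 mm apart inside. The cassette goes in lengthwise, either way round.
- tray: Grey carrier, 164 mm long (its x), 60 mm wide, fixed on the desk. Origin: centre of its underside. The empty bay is centred at x = +39 mm, the filled one at x = -39 mm.
- cassette_b: Another cassette just like the first, already in the other bay of the carrier; leave it alone. Origin: centre of its block.
- glue_mid (a point): White glue bottle, 34 mm diameter, 85 mm high; bystander. Point: half-way up.
- jar_mid (a point): Small amber jar with a white cap, 36 mm diameter, 55 mm high; bystander. Point: half-way up.
- gauge_mid (a point): Dial gauge lying flat, about 120 mm long, 58 mm wide, 15 mm thick; bystander. Point: near its middle, half-way up.
- loupe_mid (a point): Black folding loupe lying on the desk, 55 mm long, 20 mm high; bystander. Point: centre of its lens barrel, half-way up.
Things that resemble listed ones, but are neither listed nor needed, are in the scene too. Leave any orange or purple look-alike of the vise alone.

How it is judged:
On the way, in this order (a step that is already met when the one before it is completed fails the run):
1. the jaw is slid back at least 15 mm while the cassette still stands in the vise (value of joint vise_jaw above 0.015 m and distance between cassette and vise between 0.044 and 0.058 m and angle between cassette's own z axis and vertical below 0.15 rad), for 0.2 s.
2. the cassette stands upright on the white sorting pad, let go (z of cassette in the frame of pad_mid between 0.017 and 0.023 m and x of cassette in the frame of pad_mid between -0.075 and 0.075 m and y of cassette in the frame of pad_mid between -0.06 and 0.06 m and angle between cassette's own z axis and vertical below 0.06 rad and linear speed of cassette below 0.02 m/s and contact force between the fingers and cassette below 0.1 N), for 0.2 s.
At the end, for the whole second after the job is handed in: The cassette stands upright on the floor of the carrier's empty bay (centre within 5 mm of the bay's centre each way, foot within 3 mm of the floor, lengthwise within about 8 degrees, tilt under 0.06 rad), at rest and let go; the vise is left open by at least 15 mm (x of cassette in the frame of tray_bay between -0.005 and 0.005 m and y of cassette in the frame of tray_bay between -0.005 and 0.005 m and z of cassette in the frame of tray_bay between 0.017 and 0.023 m and angle between cassette's own z axis and vertical below 0.06 rad and angle between the x axis of cassette and the x axis of tray, either way round below 0.15 rad and linear speed of cassette below 0.01 m/s and value of joint vise_jaw above 0.015 m); the robot touches nothing.
It fails at once if the stones or dops of the cassette are touched by the robot or strike something (contact force between anything else and cassette_dops above 0.5 N).
It fails at once if the cassette is dropped: it falls freely faster than 0.45 m/s (about 10 mm) (contact force between the fingers and cassette below 0.05 N and linear speed of cassette above 0.45 m/s).
It fails at once if the cassette is tipped by more than 0.5 rad (angle between cassette's own z axis and vertical above 0.5 rad).
It fails at once if the other cassette is moved more than 12 mm (distance of cassette_b from where it was at the start of the episode above 0.012 m).
It fails at once if a bystander is moved more than 30 mm or knocked over (distance of any of glue_mid, jar_mid, gauge_mid, loupe_mid from where it was at the start of the episode above 0.03 m or angle between any of glue_mid, jar_mid, gauge_mid, loupe_mid's own z axis and vertical above 0.5 rad).
It also fails if it takes over 72 s, if anything falls off the work surface, if the arm or the gripper's body presses on something with over 40 N, if the wrist force passes 120 N, or if a joint passes its speed limit or range.

## Working session

There is one attempt and no reset: what is moved stays moved. The work goes in short steps, Python scripts to look and compute and a shell command to move; the robot and the scene stay as the last step left them, time stands still between calls to the robot, and variables do not carry over. Pictures are saved under pics/ and viewed, at most 10 in all, crops included, and the job is handed in when it is done.

```bash
mkdir -p pics; cat > h.py <<'E'
import numpy as np, cv2
from workcell import observe, optics, r
def snap(n,f=None):
    d=optics.read_camera(n)
    if f: cv2.imwrite('pics/'+f,d['color'][:,:,::-1])
    np.savez('/tmp/%s.npz'%n,**d)
    return d
def load(n): return dict(np.load('/tmp/%s.npz'%n))
def ray(d,u,v):
    M=np.linalg.inv(d['camera_from_world']); 
    q=M[:3,:3]@np.array([(u-d['cx'])/d['fx'],(v-d['cy'])/d['fy'],1.]); return M[:3,3],q
def onz(d,u,v,z):
    o,q=ray(d,u,v); return o+q*(z-o[2])/q[2]
def proj(d,p):
    c=d['camera_from_world']@np.r_[p,1]; return d['fx']*c[0]/c[2]+d['cx'],d['fy']*c[1]/c[2]+d['cy']
def tri(l):
    A=np.zeros((3,3));b=np.zeros(3)
    for d,u,v in l:
        o,q=ray(d,u,v);q=q/np.linalg.norm(q);P=np.eye(3)-np.outer(q,q);A+=P;b+=P@o
    return np.linalg.solve(A,b)
def blobs(d,lo,hi,mina=30):
    h=cv2.cvtColor(d['color'],cv2.COLOR_RGB2HSV); m=cv2.inRange(h,np.array(lo),np.array(hi))
    n,l,s,c=cv2.connectedComponentsWithStats(m)
    return [(c[i].round(1).tolist(),s[i].tolist()) for i in range(1,n) if s[i,4]>=mina],m
E
python3 - <<'E'
from h import *
for n in('scene','side','wrist'):
    d=snap(n,n+'0.png'); M=np.linalg.inv(d['camera_from_world']); print(n,M[:3,3].round(3),M[:3,2].round(2),d['fx'])
a=[cv2.imread('pics/%s0.png'%n) for n in('scene','side')]
E
python3 -c "
from workcell import observe;print(observe())"
```

```text
scene [1.212 0.607 0.967] [-0.53 -0.51 -0.67] 502.4911398810632
side [ 0.441 -0.816  0.556] [ 0.09  0.84 -0.54] 365.18495413007327
wrist [ 0.289 -0.557  0.373] [-0.27 -0.1  -0.96] 327.87128044299055
{'time_s': 0.15, 'joints': array([ 1.14180765,  0.41173549, -0.01276237,  1.59681011,  0.00558699,
        1.13430123, -0.08220301]), 'joint_vel': array([-2.72970656e-04, -2.40781879e-03, -2.08962171e-04, -1.94381405e-03,
       -9.09180106e-04,  1.00375872e-03, -7.48926704e-05]), 'joint_torque': array([ 2.25369644e-03, -6.01032686e+01,  6.83365501e-01, -2.99646592e+01,
        1.40128587e-02,  7.80828064e-03, -2.70130052e-07]), 'tool_pos': array([ 0.22058995, -0.58461562,  0.40405087]), 'orientation': array([-3.08942747e+00, -5.63537868e-01,  4.25150530e-04]), 'contact_force': array([ 0.41967843, -0.18197237, -0.07706253]), 'moment': array([ 0.01706268, -0.02525508,  0.00502531]), 'gripper_force': 0.0, 'grip_width': 1.0015591837479034}
```

View pics/scene0.png

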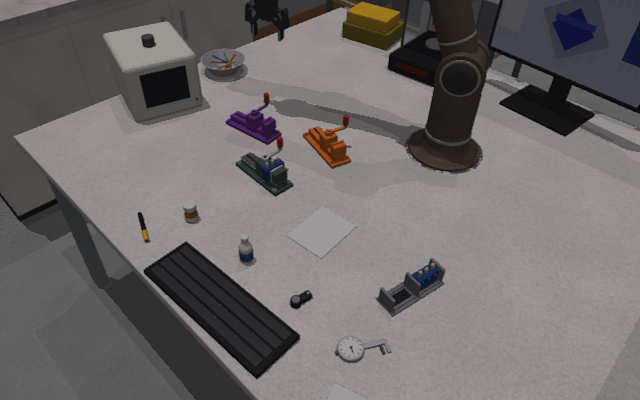

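View pics/side0.png

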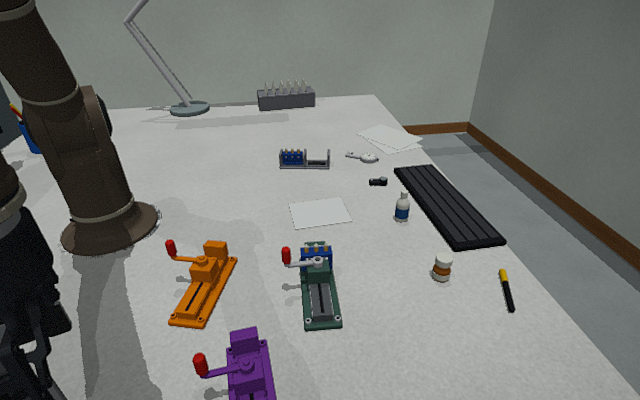

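The scene picture shows the candidates: a green vise (265,172) with a blue cassette in it, a purple one (253,125) and an orange one (327,145). In the side picture they are at (320,285), (250,365) and (205,285). By the description, the green one is the vise; the purple and orange are look-alikes. The grey carrier is at (412,287) in scene, with its empty bay on the left in scene and on the right in side (318,162). The grey rack at (286,95) in side is not the carrier. The pad is at (322,232).

```bash
python3 - <<'E'
from h import *
s=load('scene');e=load('side')
a=cv2.resize(s['color'][125:200,225:305],None,fx=5,fy=5,interpolation=2)
b=cv2.resize(e['color'][232:335,265:355],None,fx=3.6,fy=3.6,interpolation=2)
c=cv2.resize(s['color'][255:315,370:450],None,fx=5,fy=5,interpolation=2)[:220]
f=cv2.resize(e['color'][140:175,270:340],None,fx=5,fy=5,interpolation=2)
W=np.zeros((600,800,3),np.uint8)
for im,(y,x) in((a,(0,0)),(b,(0,410)),(c,(376,0)),(f,(376,410))): 
    im=im[:600-y]; W[y:y+im.shape[0],x:x+im.shape[1]]=im
cv2.imwrite('pics/crop1.png',W[:,:,::-1])
for n,d in(('scene',s),('side',e)):
    print(n,'red',blobs(d,(0,150,60),(5,255,255),15)[0],'\nblue',blobs(d,(100,110,40),(125,255,255),15)[0],'\ngreen',blobs(d,(60,40,20),(90,255,255),30)[0])
    bl,m=blobs(d,(0,0,170),(180,40,255),400); print('white',bl)
E
```

```text
scene red [([265.9, 97.6], [264, 93, 5, 10, 39]), ([345.4, 119.9], [343, 115, 6, 11, 49]), ([279.4, 141.5], [277, 136, 5, 12, 42])] 
blue [([573.0, 28.6], [553, 8, 44, 43, 1112]), ([633.4, 49.2], [622, 22, 18, 45, 420]), ([219.1, 58.3], [212, 55, 15, 8, 21]), ([269.3, 169.3], [260, 160, 24, 21, 176]), ([246.1, 257.3], [240, 253, 13, 9, 85]), ([426.7, 276.4], [412, 263, 27, 27, 289])] 
green [([261.4, 176.7], [236, 158, 57, 38, 427]), ([278.9, 175.1], [272, 167, 14, 17, 167])]
white []
side red [([15.9, 112.4], [11, 107, 11, 12, 28]), ([170.3, 247.1], [165, 240, 11, 16, 114]), ([285.5, 254.8], [282, 247, 8, 17, 117]), ([199.9, 363.7], [193, 353, 15, 23, 226])] 
blue [([28.8, 139.6], [17, 122, 25, 32, 205]), ([292.1, 158.3], [282, 152, 21, 13, 229]), ([401.2, 213.4], [395, 207, 14, 12, 113]), ([317.2, 253.9], [301, 246, 31, 23, 289]), ([303.6, 268.3], [301, 266, 6, 5, 23])] 
green [([314.7, 243.1], [305, 242, 20, 4, 49]), ([318.8, 295.4], [300, 259, 42, 72, 1312])]
white [([338.2, 232.5], [108, 95, 452, 305, 58850]), ([52.0, 220.2], [24, 183, 48, 95, 1588]), ([170.0, 315.6], [124, 234, 107, 166, 7821])]
```

View pics/crop1.png

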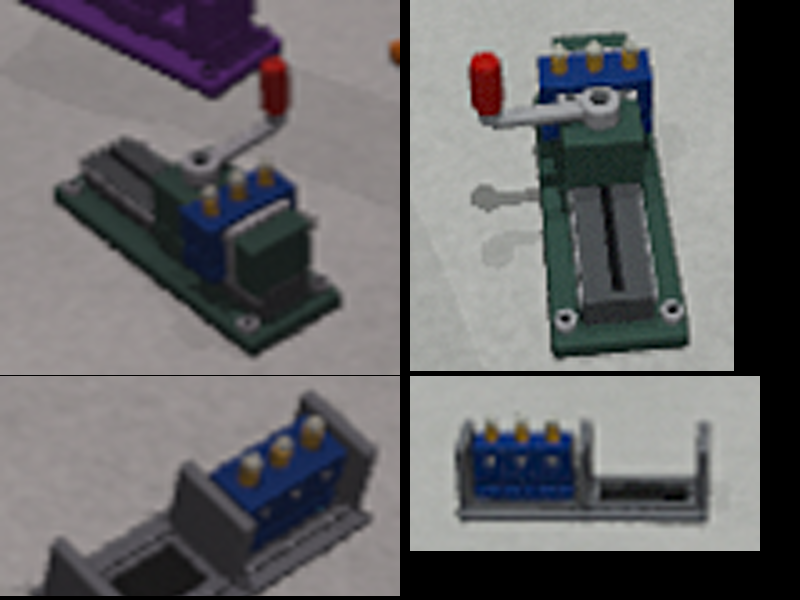

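Crop check: it is the green vise. The lever points left in side, with its red handle at (285,255), the boss at (318,260) and the cassette behind it with three dops. The carrier's empty bay is at its +x end, next to the filled bay.

```bash
python3 - <<'E'
from h import *
s=load('scene');e=load('side')
h=tri([(s,279.4,141.5),(e,285.5,254.8)]);b=tri([(s,265.6,157),(e,317.8,259.8)])
print('handle',h.round(4),'boss',b.round(4))
print('handle onz',onz(s,279.4,141.5,.097).round(4),onz(e,285.5,254.8,.097).round(4))
for n,d,u,v,z in [('nearL',e,304.7,330.6,0),('nearR',e,342.2,327.8,0),('scFront',s,275.8,196,0),('scLeft',s,236,166,0),('scRight',s,293,186,0)]: print(n,onz(d,u,v,z).round(4))
for d,c in((e,[(288,204),(344,198),(352,222),(296,230)]),(s,[(322,207),(357,228),(322,257),(288,234)])):
    P=np.array([onz(d,u,v,.003) for u,v in c]); print('pad',P.round(3).tolist(),P.mean(0).round(4))
for n,d,u,v,z in [('trL',e,280,168.8,0),('trR',e,329.4,169.2,0)]: print(n,onz(d,u,v,z).round(4))
for n,(u,v),(u2,v2) in[('st1',(420,273),(286,149)),('st2',(426,270),(292,149)),('st3',(432.5,266),(298.5,149))]: print(n,tri([(s,u,v)]+[(e,u2,v2)]).round(4) )
o=observe();import scipy.spatial.transform as t
print(t.Rotation.from_rotvec(o['orientation']).as_matrix().round(3))
E
```

```text
handle [ 0.4391 -0.2852  0.0967] boss [ 0.4991 -0.281   0.0737]
handle onz [ 0.4385 -0.285   0.097 ] [ 0.4396 -0.2861  0.097 ]
nearL [ 0.4628 -0.3857  0.    ]
nearR [ 0.5311 -0.3891  0.    ]
scFront [ 0.5334 -0.199   0.    ]
scLeft [ 0.5307 -0.3825  0.    ]
scRight [ 0.4688 -0.1966  0.    ]
pad [[0.458, 0.033, 0.003], [0.616, 0.04, 0.003], [0.615, -0.076, 0.003], [0.47, -0.088, 0.003]] [ 0.5398 -0.023   0.003 ]
pad [[0.473, -0.075, 0.003], [0.464, 0.046, 0.003], [0.603, 0.052, 0.003], [0.61, -0.065, 0.003]] [ 0.5375 -0.0104  0.003 ]
trL [0.4444 0.2518 0.    ]
trR [0.6033 0.2231 0.    ]
st1 [0.4824 0.2718 0.0489]
st2 [0.4891 0.2774 0.0551]
st3 [0.4964 0.2821 0.0632]
[[ 0.936  0.353 -0.   ]
 [ 0.353 -0.936  0.001]
 [-0.    -0.001 -1.   ]]
```

```bash
python3 -m jog '[[[30,41,0,0,0,-5,-1],[60,82,0,0,0,-10,-1],[90,123,0,0,0,-15,-1],[119,164,0,0,0,-21,-1],[148,203,0,0,0,-21,-1]]]' 30
python3 -m jog '[[[30,42,-10,0,0,0,-1],[60,83,-30,0,0,0,-1],[70,96,-44,0,0,0,-1],[70,96,-44,0,0,0,-1]]]'
python3 - <<'E'
from h import *
d=snap('wrist','w1.png'); print(blobs(d,(0,150,60),(5,255,255),100)[0],blobs(d,(100,110,40),(125,255,255),100)[0]); print(proj(d,[.439,-.286,.097]),observe()['tool_pos'])
E
```

```text
time_s: 0.65
tool_pos: [0.3686, -0.3809, 0.4046]
orientation: [3.142, -0.015, -0.0]
contact_force: [0.8, -0.4, -0.4]
grip_width: 1.003
gripper_force: 0.0
time_s: 1.05
tool_pos: [0.4396, -0.2827, 0.3586]
orientation: [-3.138, -0.002, 0.004]
contact_force: [-0.1, 0.0, -0.0]
grip_width: 0.998
gripper_force: 0.0
[] [([276.9, 111.4], [258, 69, 38, 87, 2561])]
(np.float64(323.69070594111145), np.float64(202.02829779052107)) [ 0.43849834 -0.28509446  0.35961915]
```

View pics/w1.png

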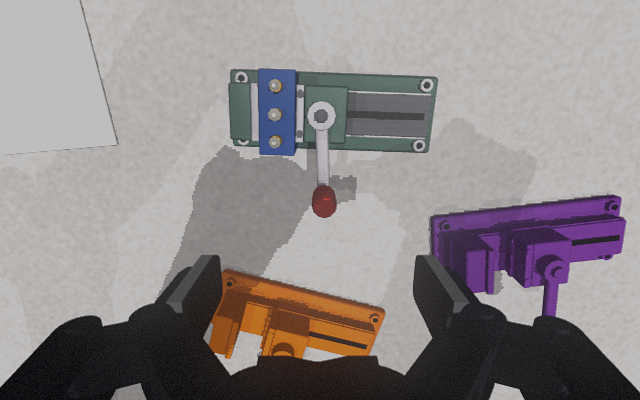

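The wrist picture shows the green vise with its handle at (323,201), as predicted, the boss at (321,115) and the cassette at (277,111). Orange is at (300,310) and purple at (530,240). I'll work out the clearances and the vise axis.

```bash
python3 - <<'E'
from h import *
s=load('scene');e=load('side');w=load('wrist')
print('orange handle',tri([(s,345.4,119.9),(e,170.3,247.1)]).round(3),'purple',tri([(s,265.9,97.6),(e,199.9,363.7)]).round(3))
print('orange top',[onz(w,u,v,z).round(3).tolist() for u,v,z in((222,270,.012),(385,308,.012),(250,295,.067),(300,315,.064))])
print('boss',onz(w,321,115,.076).round(4),'handle',onz(w,323,201,.1).round(4))
P=[onz(w,u,v,.012) for u,v in((231,69),(437,77),(430,153),(230,150))];print(np.round(P,4).tolist())
print('cass',[onz(w,u,v,.07).round(4).tolist() for u,v in((258,69),(295,69),(296,155),(259,155))])
E
```

```text
orange handle [ 0.216 -0.229  0.096] purple [ 0.31  -0.494  0.096]
orange top [[0.334, -0.178, 0.012], [0.287, -0.357, 0.012], [0.34, -0.22, 0.067], [0.316, -0.265, 0.064]]
boss [ 0.5004 -0.2839  0.076 ] handle [ 0.4408 -0.2854  0.1   ]
[[0.5373, -0.2033, 0.012], [0.5307, -0.3893, 0.012], [0.4616, -0.39, 0.012], [0.4643, -0.1968, 0.012]]
cass [[0.5329, -0.2375, 0.07], [0.5329, -0.2647, 0.07], [0.4694, -0.2643, 0.07], [0.4693, -0.235, 0.07]]
```

```bash
python3 -m jog '[[[1,0,-35,0,0,0,-1],[1,0,-70,0,0,0,-1],[1,0,-95,0,0,0,-1],[1,0,-103,0,0,0,-1],[1,0,-103,0,0,0,0.2]]]' 25
python3 -m jog '[[[0,0,0,0,0,0,0.5],[0,0,0,0,0,0,1],[0,0,0,0,0,0,1],[0,0,0,0,0,0,1],[0,0,0,0,0,0,1]]]' 25
```

```text
time_s: 1.6
tool_pos: [0.4382, -0.2878, 0.2573]
orientation: [-3.141, 0.012, 0.003]
contact_force: [0.6, 0.1, 0.4]
grip_width: 0.858
gripper_force: 0.0
time_s: 2.1
tool_pos: [0.4391, -0.2868, 0.2587]
orientation: [3.141, -0.009, 0.002]
contact_force: [-2.1, -0.3, 7.0]
grip_width: 0.199
gripper_force: 25.4
```

```bash
python3 -m jog '[[[0.5,-6,0,0,0,0,1],[2,-12,0,0,0,0,1],[3,-18,0,0,0,0,1],[5.5,-23,0,0,0,0,1],[8,-28.5,0,0,0,0,1]]]'
python3 -m jog '[[[3.5,-5,0,0,0,0,1],[7.5,-9.5,0,0,0,0,1],[11.5,-14,0,0,0,0,1],[16,-18,0,0,0,0,1],[21,-21,0,0,0,0,1]]]'
```

```text
time_s: 2.6
tool_pos: [0.4464, -0.3142, 0.2583]
orientation: [-3.14, 0.007, 0.003]
contact_force: [-5.5, 5.9, 8.9]
grip_width: 0.199
gripper_force: 25.5
time_s: 3.1
tool_pos: [0.4671, -0.3358, 0.2583]
orientation: [-3.14, 0.008, 0.004]
contact_force: [-4.9, 2.4, 7.8]
grip_width: 0.199
gripper_force: 24.8
```

```bash
python3 -m jog '[[[5.5,-3,0,0,0,0,1],[11,-5,0,0,0,0,1],[17,-7,0,0,0,0,1],[23,-8,0,0,0,0,1],[29,-9,0,0,0,0,1]]]'
python3 -m jog '[[[1.5,-6,0,0,0,0,1],[1.5,-12,0,0,0,0,1],[1.5,-18,0,0,0,0,1],[1.5,-24,0,0,0,0,1],[1.5,-29,0,0,0,0,1]]]'
python3 -m jog '[[[0,-3,0,0,0,0,1],[0,-5,0,0,0,0,1],[0,-5,0,0,0,0,1]]]'
```

```text
time_s: 3.6
tool_pos: [0.4953, -0.3468, 0.2582]
orientation: [3.14, -0.011, -0.005]
contact_force: [-7.7, -2.9, 5.6]
grip_width: 0.198
gripper_force: 26.8
time_s: 4.1
tool_pos: [0.4973, -0.3733, 0.2581]
orientation: [-3.139, 0.007, 0.006]
contact_force: [-8.9, 5.8, 9.8]
grip_width: 0.199
gripper_force: 27.1
time_s: 4.4
tool_pos: [0.4971, -0.3787, 0.2581]
orientation: [-3.14, 0.008, 0.006]
contact_force: [-6.8, 3.9, 7.8]
grip_width: 0.201
gripper_force: 27.0
```

```bash
python3 -m jog '[[[0,0,0,0,0,0,0],[0,0,0,0,0,0,-0.4],[0,0,0,0,0,0,-1],[0,0,30,0,0,0,-1],[0,0,75,0,0,0,-1]]]'
python3 -m jog '[[[0,10,20,0,0,0,-1],[0,20,20,0,0,0,-1],[0,20,20,0,0,0,-1]]]'
python3 - <<'E'
from h import *
d=snap('wrist','w2.png');d=snap('side'); print(observe()['joints'].round(2),observe()['tool_pos'])
E
```

```text
time_s: 4.9
tool_pos: [0.4978, -0.3787, 0.3307]
orientation: [-3.138, 0.009, 0.007]
contact_force: [1.4, -0.9, 0.6]
grip_width: 0.999
gripper_force: 0.0
time_s: 5.2
tool_pos: [0.4988, -0.3577, 0.3529]
orientation: [-3.141, 0.006, -0.001]
contact_force: [0.3, -0.1, -1.6]
grip_width: 0.999
gripper_force: 0.0
[ 0.62  0.44 -0.11  1.68  0.05  1.02 -1.08] [ 0.49815952 -0.35899707  0.35158557]
```

View pics/w2.png

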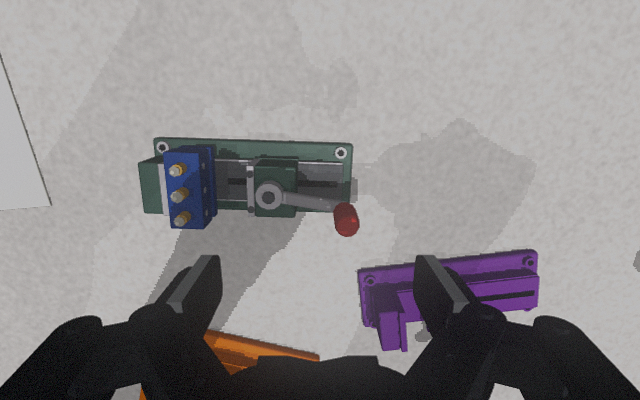

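The picture shows the jaw well back, with the boss at (268,196) and the handle at (346,219), and the cassette still standing at (185,187). Next I turn the tool and grasp the ends.

```bash
python3 -m jog '[[[1,20,0,0,0,8.5,-1],[1,40,0,0,0,17,-1],[2,60,0,0,0,25.5,-1],[2,80,0,0,0,34,-1],[3,107,0,0,0,42.5,-1]]]'
python3 -m jog '[[[0,0,0,0,0,8.5,-1],[0,0,0,0,0,17,-1],[0,0,0,0,0,25.5,-1],[0,0,0,0,0,34,-1],[0,0,0,0,0,42.5,-1]]]'
python3 -m jog '[[[0,0,0,0,0,3.5,-1],[0,0,0,0,0,3.5,-1],[0,0,0,0,0,3.5,-1]]]'
python3 - <<'E'
from h import *
d=snap('wrist','w3.png'); b,m=blobs(d,(100,110,40),(125,255,255),100); print(b,observe()['joints'].round(2),observe()['tool_pos'],observe()['orientation'])
E
```

```text
time_s: 5.8
tool_pos: [0.5008, -0.2528, 0.3512]
orientation: [-2.928, -1.136, 0.003]
contact_force: [-0.2, 1.0, -0.1]
grip_width: 1.002
gripper_force: 0.0
time_s: 6.3
tool_pos: [0.5011, -0.2528, 0.3512]
orientation: [-2.315, -2.121, 0.001]
contact_force: [-0.1, 0.6, -0.4]
grip_width: 1.0
gripper_force: 0.0
time_s: 6.6
tool_pos: [0.5012, -0.2527, 0.3517]
orientation: [-2.258, -2.182, 0.0]
contact_force: [0.7, 0.8, 0.1]
grip_width: 1.003
gripper_force: 0.0
[([319.2, 192.4], [279, 175, 80, 34, 1813])] [ 0.74  0.4  -0.47  1.79  0.21  1.    0.16] [ 0.50121247 -0.25259149  0.35196496] [-2.25840651e+00 -2.18219681e+00  3.89566211e-04]
```

View pics/w3.png

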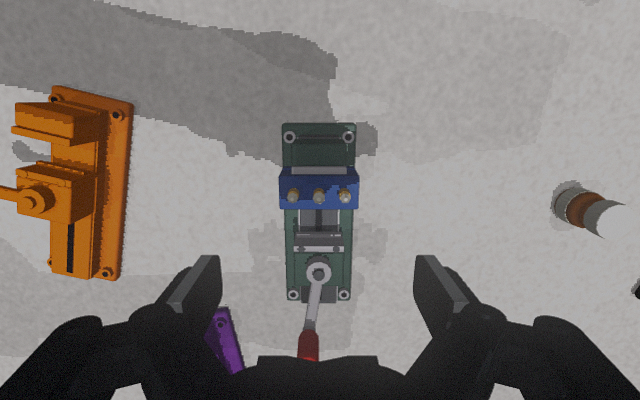

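The picture shows the cassette at (319,192), with its top face between rows 181 and 209 and columns 279 to 359 and its ends free. The fixed jaw is above it and the open jaw below.

```bash
python3 - <<'E'
from h import *
w=load('wrist')
P=np.array([onz(w,u,v,.07) for u,v in((279,181),(359,181),(359,209),(279.5,209))]);print(P.round(4).tolist(),P.mean(0).round(4))
print([onz(w,u,v,.086).round(4).tolist() for u,v in((293,193),(319,195),(345,193))])
E
```

```text
[[0.4705, -0.2394, 0.07], [0.5336, -0.2416, 0.07], [0.5337, -0.2649, 0.07], [0.4693, -0.2627, 0.07]] [ 0.5018 -0.2521  0.07  ]
[[0.4824, -0.245, 0.086], [0.5017, -0.2472, 0.086], [0.5212, -0.2464, 0.086]]
```

```bash
python3 -m jog '[[[0,2,-40,0,0,0,-1],[0,2,-80,0,0,0,-1],[0,2,-110,0,0,0,-1],[0,2,-130,0,0,0,-1],[0,2,-140,0,0,0,-1]]]' 40
python3 -m jog '[[[0,0,-7,0,0,0,-1],[0,0,-7,0,0,0,0],[0,0,-7,0,0,0,0],[0,0,-7,0,0,0,0],[0,0,-7,0,0,0,0]]]' 40
```

```text
time_s: 7.15
tool_pos: [0.5007, -0.25, 0.2105]
orientation: [-2.256, -2.182, 0.002]
contact_force: [0.1, -0.5, 0.6]
grip_width: 1.0
gripper_force: 0.0
time_s: 7.65
tool_pos: [0.5016, -0.2504, 0.2065]
orientation: [2.256, 2.185, 0.001]
contact_force: [0.5, -0.4, 1.7]
grip_width: 0.737
gripper_force: 45.4
```

```bash
python3 -m jog '[[[0,0,4,0,0,0,0.3],[0,0,10,0,0,0,0.3],[0,0,16,0,0,0,0.3],[0,0,22,0,0,0,0.3],[0,0,28,0,0,0,0.3]]]' 50
python3 -m jog '[[[0,0,12,0,0,0,0.3],[0,0,26,0,0,0,0.3],[0,0,40,0,0,0,0.3],[0,0,52,0,0,0,0.3],[0,0,52,0,0,0,0.3]]]'
python3 - <<'E'
from h import *
d=snap('side','s2.png');o=observe();print(o['tool_pos'],o['grip_width'])
s=snap('scene')
w=snap('wrist')
a=d['color'][120:400,240:460]
W=np.hstack([cv2.resize(a,None,fx=2,fy=2)[:560,:400],cv2.resize(w['color'],(400,250))[:250].repeat(1,0) if 0 else cv2.copyMakeBorder(cv2.resize(w['color'],(400,250)),0,310,0,0,cv2.BORDER_CONSTANT)])
cv2.imwrite('pics/s2c.png',W[:,:,::-1])
E
```

```text
time_s: 8.15
tool_pos: [0.5014, -0.2503, 0.2344]
orientation: [2.256, 2.186, 0.0]
contact_force: [-0.4, -0.1, -3.5]
grip_width: 0.742
gripper_force: 55.7
time_s: 8.65
tool_pos: [0.502, -0.2505, 0.2881]
orientation: [2.254, 2.183, 0.002]
contact_force: [0.6, -0.7, -2.6]
grip_width: 0.738
gripper_force: 55.7
[ 0.50164504 -0.25041882  0.2868874 ] 0.7412481728577983
```

View pics/s2c.png

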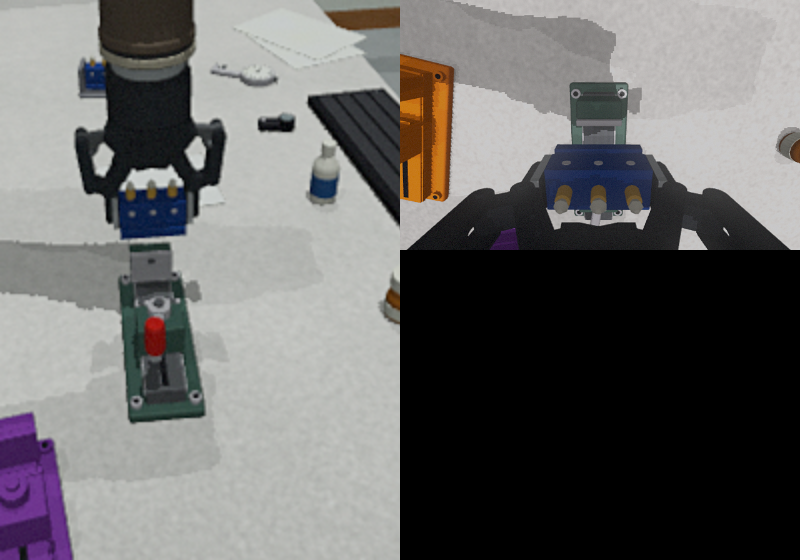

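The cassette hangs upright between the fingertips (side crop (153,210)), and the vise below is open with the lever round. On to the pad.

```bash
python3 -m jog '[[[3,18,0,0,0,0,0.3],[9,54,0,0,0,0,0.3],[15,98,0,0,0,0,0.3],[21,142,0,0,0,0,0.3],[27,180,0,0,0,0,0.3]]]'
python3 -m jog '[[[3,28,-10,0,0,0,0.3],[6,46,-30,0,0,0,0.3],[6,50,-55,0,0,0,0.3],[6,50,-75,0,0,0,0.3],[6,50,-88,0,0,0,0.3]]]'
python3 -m jog '[[[0,0,-6,0,0,0,0.3],[0,0,-11,0,0,0,0.3],[0,0,-15,0,0,0,0.3],[0,0,-17,0,0,0,0.3],[0,0,-17,0,0,0,0.3]]]'
```

```text
time_s: 9.3
tool_pos: [0.5281, -0.068, 0.285]
orientation: [-2.255, -2.186, 0.001]
contact_force: [0.6, 0.3, -2.5]
grip_width: 0.748
gripper_force: 55.7
time_s: 9.8
tool_pos: [0.5336, -0.02, 0.1955]
orientation: [-2.254, -2.185, 0.003]
contact_force: [-0.8, -0.1, -2.7]
grip_width: 0.745
gripper_force: 55.7
time_s: 10.3
tool_pos: [0.5345, -0.0204, 0.1809]
orientation: [2.257, 2.185, 0.001]
contact_force: [0.7, -0.4, -3.4]
grip_width: 0.741
gripper_force: 55.7
```

```bash
python3 -m jog '[[[0,0,-1,0,0,0,0.3],[0,0,-1,0,0,0,0.3],[0,0,-2,0,0,0,0.3],[0,0,-2,0,0,0,0.3]]]'
python3 -m jog '[[[0,0,-0.5,0,0,0,0.3],[0,0,-1,0,0,0,0.3],[0,0,-1,0,0,0,0.3]]]'
```

```text
time_s: 10.7
tool_pos: [0.5345, -0.0202, 0.1796]
orientation: [2.256, 2.185, 0.0]
contact_force: [-2.3, 0.3, 5.3]
grip_width: 0.741
gripper_force: 56.6
time_s: 11.0
tool_pos: [0.5345, -0.0201, 0.1795]
orientation: [2.256, 2.185, -0.0]
contact_force: [-6.3, 0.0, 18.6]
grip_width: 0.74
gripper_force: 58.2
```

```bash
python3 -m jog '[[[0,0,1,0,0,0,0.3],[0,0,1,0,0,0,-0.7],[0,0,1,0,0,0,-1],[0,0,1,0,0,0,-1],[0,0,1,0,0,0,-1]]]'
python3 -m jog '[[[0,0,20,0,0,0,-1],[0,0,55,0,0,0,-1],[0,0,95,0,0,0,-1],[0,0,130,0,0,0,-1],[0,0,130,0,0,0,-1]]]'
python3 - <<'E'
from h import *
d=snap('wrist','w4.png'); s=snap('scene'); e=snap('side')
W=np.zeros((600,800,3),np.uint8); W[:400,:640]=d['color']; W[400:600,:400]=cv2.resize(s['color'][250:330,360:460],(400,200))if 0 else cv2.resize(s['color'][255:335,365:525],(400,200)); W[400:600,400:]=cv2.resize(e['color'][135:185,260:360],(400,200))
cv2.imwrite('pics/w4c.png',W[:,:,::-1])
print(blobs(d,(100,110,40),(125,255,255),100)[0],observe()['tool_pos'],observe()['joints'].round(2))
E
```

```text
time_s: 11.5
tool_pos: [0.5344, -0.0202, 0.1786]
orientation: [-2.257, -2.186, -0.0]
contact_force: [-0.4, -0.2, -0.3]
grip_width: 0.999
gripper_force: 0.0
time_s: 12.0
tool_pos: [0.536, -0.0199, 0.3133]
orientation: [2.252, 2.182, 0.009]
contact_force: [1.4, -0.3, -0.7]
grip_width: 0.999
gripper_force: 0.0
[([320.2, 207.3], [272, 190, 82, 27, 1033])] [ 0.53408318 -0.02040934  0.30819154] [ 0.35  0.42 -0.51  1.89  0.26  0.9  -0.32]
```

View pics/w4c.png

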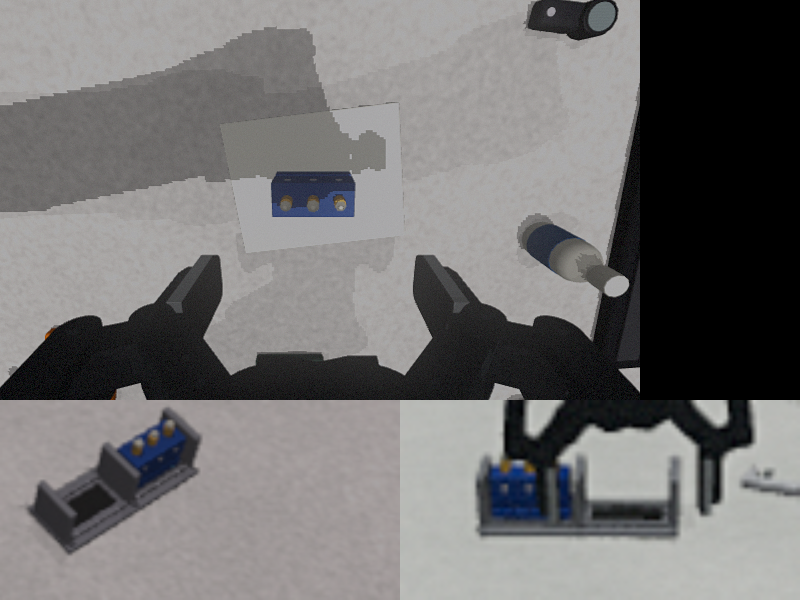

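The picture shows the cassette standing upright on the pad, let go, with its top face at columns 272 to 354 and rows 191 to 216. Now I hover over the carrier with the turned, empty gripper for one close look.

```bash
python3 - <<'E'
from h import *
w=load('wrist')
P=np.array([onz(w,u,v,.043) for u,v in((272,191),(354,190),(354,216.5),(272,217))]);print(P.round(4).tolist(),P.mean(0).round(4))
E
python3 -m jog '[[[2,30,20,0,0,8.2,-1],[5,75,40,0,0,16.4,-1],[8,120,42,0,0,24.6,-1],[11,165,42,0,0,32.8,-1],[14,210,42,0,0,41,-1]]]'
python3 -m jog '[[[2,40,0,0,0,8.2,-1],[2,72,0,0,0,16.4,-1],[2,72,0,0,0,24.6,-1],[2,72,0,0,0,32.8,-1],[2,72,0,0,0,41,-1]]]'
python3 -m jog '[[[0,0,0,0,0,0,-1],[0,0,0,0,0,0,-1]]]'
python3 - <<'E'
from h import *
d=snap('wrist','w5.png');print(observe()['tool_pos'],observe()['orientation'],observe()['joints'].round(2))
E
```

```text
[[0.5034, -0.0117, 0.043], [0.5657, -0.0131, 0.043], [0.5658, -0.0345, 0.043], [0.5019, -0.0327, 0.043]] [ 0.5342 -0.023   0.043 ]
time_s: 12.65
tool_pos: [0.5481, 0.1911, 0.3492]
orientation: [-1.34, -2.84, 0.002]
contact_force: [0.5, -0.1, 0.1]
grip_width: 0.998
gripper_force: 0.0
time_s: 13.15
tool_pos: [0.55, 0.2621, 0.3484]
orientation: [-0.258, -3.128, 0.002]
contact_force: [0.3, -0.6, -0.2]
grip_width: 1.0
gripper_force: 0.0
time_s: 13.35
tool_pos: [0.5503, 0.2615, 0.3492]
orientation: [-0.275, -3.127, 0.001]
contact_force: [0.1, -0.1, -0.2]
grip_width: 0.997
gripper_force: 0.0
[0.55034495 0.26153286 0.34966186] [-2.75108557e-01 -3.12795591e+00  5.96982896e-04] [ 0.08  0.59 -0.87  1.66  0.49  1.13  0.47]
```

View pics/w5.png

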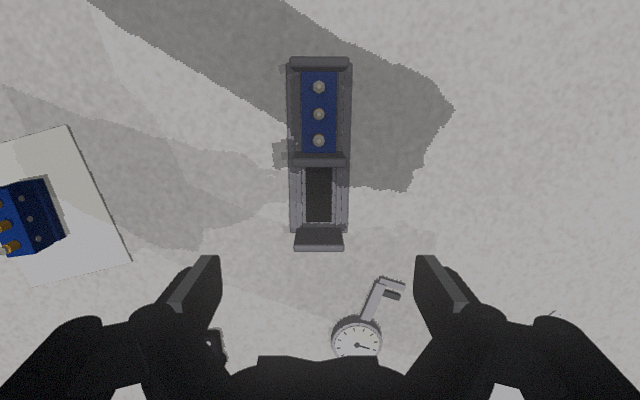

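The carrier is seen from above, with the empty bay at (319,195), the middle divider at row ~160 and the end divider at rows 228 to 250. It is aligned with the tool to within about a degree. I need the exact edges, so one enlarged crop.

```bash
python3 - <<'E'
from h import *
d=load('wrist'); c=d['color'][50:260,275:365].astype(float)
c=np.clip(c*1.6,0,255).astype(np.uint8)
c=cv2.rotate(cv2.resize(c,None,fx=3.8,fy=3.8,interpolation=2),cv2.ROTATE_90_COUNTERCLOCKWISE)
for i in range(0,210,10): cv2.putText(c,str(50+i),(int(i*3.8),8),0,.3,(255,255,0),1); cv2.line(c,(int(i*3.8),10),(int(i*3.8),16),(255,255,0),1)
for j in range(0,90,10): y=int((90-j)*3.8); cv2.putText(c,str(275+j),(0,y),0,.3,(255,255,0),1); cv2.line(c,(22,y),(28,y),(255,255,0),1)
print(c.shape); cv2.imwrite('pics/w5c.png',c[:,:,::-1])
g=cv2.cvtColor(d['color'],cv2.COLOR_RGB2GRAY).astype(float)
print('rows',[(r,int(g[r,310:328].mean()),int(g[r,294:300].mean()),int(g[r,338:343].mean())) for r in range(148,254)])
print('cols',[(k,int(g[175:215,k].mean()),int(g[236:244,k].mean())) for k in range(284,356)])
E
```

```text
(342, 798, 3)
rows [(148, 48, 71, 68), (149, 48, 72, 71), (150, 48, 74, 71), (151, 49, 60, 55), (152, 43, 57, 53), (153, 51, 57, 56), (154, 51, 56, 53), (155, 54, 58, 54), (156, 54, 57, 53), (157, 53, 56, 52), (158, 62, 67, 61), (159, 72, 74, 72), (160, 77, 81, 78), (161, 79, 79, 78), (162, 77, 81, 78), (163, 77, 77, 78), (164, 76, 77, 75), (165, 75, 74, 76), (166, 69, 68, 68), (167, 45, 70, 59), (168, 38, 77, 69), (169, 39, 78, 73), (170, 38, 77, 73), (171, 39, 85, 74), (172, 38, 77, 75), (173, 42, 96, 76), (174, 43, 114, 80), (175, 43, 115, 80), (176, 45, 109, 79), (177, 41, 107, 76), (178, 45, 109, 77), (179, 45, 109, 75), (180, 45, 108, 75), (181, 44, 107, 76), (182, 46, 108, 76), (183, 45, 109, 72), (184, 45, 109, 73), (185, 44, 109, 75), (186, 44, 108, 91), (187, 45, 108, 99), (188, 46, 107, 111), (189, 46, 106, 112), (190, 45, 105, 112), (191, 45, 104, 111), (192, 45, 105, 111), (193, 45, 109, 111), (194, 46, 109, 112), (195, 48, 107, 108), (196, 47, 108, 109), (197, 47, 109, 106), (198, 47, 107, 105), (199, 48, 108, 107), (200, 48, 108, 113), (201, 49, 110, 114), (202, 49, 10
[... 1493 characters left out ...]
47, 60), (312, 47, 62), (313, 47, 62), (314, 47, 61), (315, 47, 61), (316, 47, 61), (317, 47, 61), (318, 47, 61), (319, 46, 62), (320, 46, 60), (321, 46, 59), (322, 47, 60), (323, 47, 59), (324, 46, 63), (325, 47, 60), (326, 48, 60), (327, 47, 61), (328, 46, 61), (329, 46, 62), (330, 44, 61), (331, 60, 61), (332, 99, 62), (333, 108, 62), (334, 103, 61), (335, 93, 63), (336, 91, 61), (337, 106, 61), (338, 104, 61), (339, 103, 61), (340, 100, 60), (341, 90, 59), (342, 103, 80), (343, 103, 133), (344, 101, 163), (345, 103, 158), (346, 101, 157), (347, 94, 157), (348, 103, 158), (349, 146, 156), (350, 155, 155), (351, 155, 155), (352, 154, 154), (353, 152, 156), (354, 152, 157), (355, 152, 160)]
```

View pics/w5c.png

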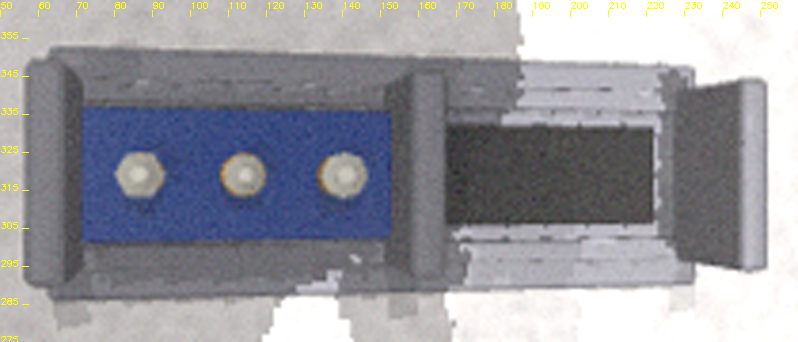

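The crop gives divider tops at rows 158.5 to 166.5 (centre column 318) and 244.5 to 251.5 (centre column 318.4). The bay centre is midway between them.

```bash
python3 - <<'E'
from h import *
w=load('wrist')
a=onz(w,317.9,162.5,.05);b=onz(w,318.4,248,.05);c=onz(w,319.4,60.5,.05)
x=b-a;print(a.round(4),b.round(4),c.round(4),'len',np.linalg.norm(x),'bay',((a+b)/2).round(4),'yaw',np.degrees(np.arctan2(x[1],x[0])),np.degrees(np.arctan2(*(b-c)[1::-1])))
F=[onz(w,u,v,.006) for u,v in((306,167),(331,167),(306,221.5),(331,221.5))]; print('floor recess',np.mean(F,0).round(4))
# width
print([np.linalg.norm(onz(w,294,248,.05)-onz(w,342.8,248,.05))])
L=[onz(w,288.5,195,.006),onz(w,348.5,195,.006)];print('tray sides mid',np.mean(L,0).round(4))
o=observe();print('toolx yaw',np.degrees(2*np.arctan2(o['orientation'][1],o['orientation'][0])))
# cassette_b top
B=[onz(w,u,v,.046) for u,v in((301.5,71),(336.5,71),(301.5,152.5),(335.5,152.5))];B=np.array(B);m=B.mean(0);e=x/np.linalg.norm(x);print('b',m.round(4),'bay from b',(m+.078*e).round(4))
E
```

```text
[0.5267 0.2665 0.05  ] [0.6034 0.2534 0.05  ] [0.4495 0.2813 0.05  ] len 0.0778227745517829 bay [0.565  0.2599 0.05  ] yaw -9.699142279603807 -10.283519629368971
floor recess [0.5672 0.2599 0.006 ]
[np.float64(0.043883671250130825)]
tray sides mid [0.5672 0.2599 0.006 ]
toolx yaw -190.05263736877907
b [0.4879 0.274  0.046 ] bay from b [0.5647 0.2609 0.046 ]
```

```bash
python3 -m jog '[[[-4,-35,0,0,0,2,-1],[-9,-80,0,0,0,4,-1],[-14,-125,0,0,0,6,-1],[-19,-170,0,0,0,8.2,-1],[-24,-215,0,0,0,8.2,-1]]]'
python3 -m jog '[[[-4,-40,0,0,0,0,-1],[-6,-65,0,0,0,0,-1],[-6,-67,0,0,0,0,-1],[-6,-67,0,0,0,0,-1]]]'
python3 - <<'E'
from h import *
d=snap('wrist','w6.png');o=observe();print(o['tool_pos'],'yaw',np.degrees(2*np.arctan2(o['orientation'][1],o['orientation'][0])),o['joints'].round(2))
b,m=blobs(d,(100,110,30),(125,255,255),300);print(b)
M=cv2.morphologyEx(m,cv2.MORPH_CLOSE,np.ones((5,5)))
g=cv2.cvtColor(d['color'],cv2.COLOR_RGB2GRAY)
(cx,cy),st=b[-1]
x0,y0,w,h=st[:4]
print('colw',[(r,int((M[r]>0).sum()),int(np.where(M[r]>0)[0].min()) if M[r].any() else 0) for r in range(y0,y0+h,4)])
print('gray rows',[(r,int(d['color'][r,x0+8:x0+13].mean(0)[2]),int(d['color'][r,x0+w-13:x0+w-8].mean(0)[2])) for r in list(range(y0-6,y0+24))+list(range(y0+h-8,y0+h+6))])
E
```

```text
time_s: 13.9
tool_pos: [0.5259, 0.045, 0.3505]
orientation: [-0.047, -3.141, 0.0]
contact_force: [0.4, -0.5, -0.4]
grip_width: 1.001
gripper_force: 0.0
time_s: 14.3
tool_pos: [0.5203, -0.0208, 0.3507]
orientation: [0.051, 3.141, 0.0]
contact_force: [0.2, 0.1, -1.3]
grip_width: 1.001
gripper_force: 0.0
[ 0.52037782 -0.01955457  0.35081816] yaw 178.29974221362002 [ 0.68  0.46 -0.95  1.87  0.43  1.04  1.09]
[([625.7, 139.8], [601, 97, 39, 78, 1786]), ([317.4, 212.0], [303, 189, 31, 46, 929])]
colw [(189, 16, 307), (193, 25, 303), (197, 28, 303), (201, 19, 304), (205, 19, 304), (209, 19, 304), (213, 29, 304), (217, 29, 304), (221, 19, 304), (225, 18, 304), (229, 18, 304), (233, 24, 304)]
gray rows [(183, 68, 71), (184, 72, 73), (185, 69, 74), (186, 76, 70), (187, 76, 67), (188, 65, 64), (189, 102, 84), (190, 107, 86), (191, 106, 102), (192, 107, 103), (193, 106, 102), (194, 105, 103), (195, 105, 99), (196, 104, 100), (197, 105, 73), (198, 105, 64), (199, 98, 69), (200, 86, 65), (201, 83, 66), (202, 78, 63), (203, 87, 73), (204, 100, 106), (205, 103, 109), (206, 110, 114), (207, 115, 112), (208, 115, 110), (209, 115, 113), (210, 113, 112), (211, 114, 111), (212, 111, 110), (227, 99, 103), (228, 105, 104), (229, 108, 107), (230, 106, 110), (231, 111, 109), (232, 111, 109), (233, 108, 108), (234, 109, 109), (235, 140, 120), (236, 162, 161), (237, 163, 164), (238, 164, 163), (239, 162, 163), (240, 162, 163)]
```

```bash
python3 - <<'E'
from h import *
w=load('wrist')
for r,z in((235.3,.043),(188.5,.043),(203,.043),(171,.043)): print(r,onz(w,317,r,z).round(4))
for c in(303,304,334,333): print(c,onz(w,c,225,.043).round(4))
for p in([.5345,-.0201,.003],[.5025,-.02,.043],[.5025,-.02,.003],[.5665,-.02,.043]): print(p,np.round(proj(w,p),1))
g=w['color'].astype(int); print([(r,g[r,306].tolist()) for r in range(146,192,2)])
print([(c,g[228:232,c].mean(0).astype(int).tolist()) for c in list(range(298,308))+list(range(328,342))])
E
```

```text
235.3 [ 0.5661 -0.0219  0.043 ]
188.5 [ 0.5216 -0.0205  0.043 ]
203 [ 0.535  -0.0209  0.043 ]
171 [ 0.506 -0.02   0.043]
303 [ 0.5556 -0.0343  0.043 ]
304 [ 0.5556 -0.0334  0.043 ]
334 [ 0.5565 -0.0062  0.043 ]
333 [ 0.5564 -0.0071  0.043 ]
[0.5345, -0.0201, 0.003] [317.8 190.2]
[0.5025, -0.02, 0.043] [316.8 167. ]
[0.5025, -0.02, 0.003] [316.9 158.7]
[0.5665, -0.02, 0.043] [319.1 235.6]
[(146, [159, 157, 160]), (148, [118, 117, 114]), (150, [124, 125, 119]), (152, [120, 118, 116]), (154, [124, 121, 117]), (156, [122, 119, 116]), (158, [89, 89, 91]), (160, [42, 48, 59]), (162, [55, 54, 67]), (164, [47, 51, 58]), (166, [49, 48, 59]), (168, [40, 50, 68]), (170, [49, 56, 76]), (172, [52, 55, 69]), (174, [44, 51, 64]), (176, [48, 53, 68]), (178, [48, 53, 68]), (180, [50, 49, 68]), (182, [50, 55, 67]), (184, [44, 49, 64]), (186, [51, 52, 67]), (188, [45, 47, 59]), (190, [55, 68, 103])]
[(298, [162, 162, 164]), (299, [161, 161, 162]), (300, [162, 162, 163]), (301, [163, 162, 163]), (302, [156, 155, 157]), (303, [91, 96, 114]), (304, [58, 71, 111]), (305, [60, 71, 111]), (306, [59, 71, 111]), (307, [59, 72, 110]), (328, [58, 70, 109]), (329, [55, 69, 107]), (330, [56, 69, 107]), (331, [54, 68, 108]), (332, [51, 63, 104]), (333, [90, 95, 115]), (334, [154, 153, 154]), (335, [164, 164, 164]), (336, [162, 161, 163]), (337, [162, 161, 163]), (338, [162, 161, 163]), (339, [163, 162, 164]), (340, [161, 161, 162]), (341, [161, 161, 162])]
```

The wrist-camera bias is only about 0.4 mm, so the bay is at (0.5655, 0.260) with yaw −10°. Now I grip the long sides.

```bash
python3 -m jog '[[[14,-0.5,-40,0,0,0,-1],[14,-0.5,-80,0,0,0,-1],[14,-0.5,-120,0,0,0,-1],[14,-0.5,-150,0,0,0,-1],[14,-0.5,-163,0,0,0,-1]]]' 45
python3 -m jog '[[[0,0,-1.5,0,0,0,0],[0,0,-1.5,0,0,0,0.2],[0,0,-1.5,0,0,0,0.5],[0,0,-1.5,0,0,0,0.8],[0,0,-1.5,0,0,0,0.8]]]' 45
python3 -m jog '[[[0,0,0,0,0,0,0.8],[0,0,0,0,0,0,0.8]]]'
```

```text
time_s: 14.85
tool_pos: [0.5335, -0.0188, 0.1852]
orientation: [-0.041, -3.138, -0.002]
contact_force: [0.6, -0.6, 0.1]
grip_width: 1.001
gripper_force: 0.0
time_s: 15.35
tool_pos: [0.535, -0.0207, 0.1877]
orientation: [0.045, 3.139, -0.0]
contact_force: [0.1, 1.3, 6.0]
grip_width: 0.322
gripper_force: 45.0
time_s: 15.55
tool_pos: [0.535, -0.0207, 0.1877]
orientation: [0.045, 3.139, -0.0]
contact_force: [-0.5, 0.1, 5.2]
grip_width: 0.319
gripper_force: 45.0
```

```bash
python3 -m jog '[[[0,0,6,0,0,0,0.8],[0,0,20,0,0,0,0.8],[0,0,40,0,0,0,0.8],[0,0,65,0,0,0,0.8],[0,0,85,0,0,0,0.8]]]'
python3 -m jog '[[[3,25,0,0,0,-1,0.8],[8,65,0,0,0,-3,0.8],[13,108,0,0,0,-5,0.8],[18,150,0,0,0,-7,0.8],[22,192,0,0,0,-8.3,0.8]]]'
python3 -m jog '[[[4,40,0,0,0,0,0.8],[7,72,0,0,0,0,0.8],[8.5,88.5,0,0,0,0,0.8],[8.5,88.5,0,0,0,0,0.8],[8.5,88.5,0,0,0,0,0.8]]]'
python3 - <<'E'
from h import *
d=snap('wrist','w7.png');q=[]
for n in('side','scene','side'): snap(n); o=observe(); q.append(np.r_[o['tool_pos']*1e3,np.degrees(2*np.arctan2(o['orientation'][1],o['orientation'][0]))%360])
print(np.round(q,1),o['grip_width'],o['contact_force'])
E
```

```text
time_s: 16.05
tool_pos: [0.5344, -0.0206, 0.2734]
orientation: [0.044, 3.14, 0.0]
contact_force: [1.2, 0.2, -1.8]
grip_width: 0.321
gripper_force: 44.8
time_s: 16.55
tool_pos: [0.5564, 0.1726, 0.2724]
orientation: [0.275, 3.129, 0.0]
contact_force: [1.1, -1.1, -3.7]
grip_width: 0.323
gripper_force: 44.8
time_s: 17.05
tool_pos: [0.5647, 0.2595, 0.2717]
orientation: [-0.271, -3.13, 0.001]
contact_force: [-0.0, -0.8, -2.3]
grip_width: 0.322
gripper_force: 44.9
[[565.2 258.2 271.4 170. ]
 [565.3 258.1 271.4 170. ]
 [565.3 258.2 271.3 170. ]] 0.3148928534314774 [-0.67605722 -0.39065117 -1.89426472]
```

```bash
python3 -m jog '[[[0.5,1,-12,0,0,0,0.8],[0.5,1,-25,0,0,0,0.8],[0.5,1,-32,0,0,0,0.8],[0.5,1,-36,0,0,0,0.8],[0.5,1,-40,0,0,0,0.8]]]'
python3 -m jog '[[[0,0,-4,0,0,0,0.8],[0,0,-8,0,0,0,0.8],[0,0,-12,0,0,0,0.8],[0,0,-16,0,0,0,0.8],[0,0,-20,0,0,0,0.8]]]'
python3 -m jog '[[[0,0,-4,0,0,0,0.8],[0,0,-8,0,0,0,0.8],[0,0,-12,0,0,0,0.8],[0,0,-15,0,0,0,0.8],[0,0,-16,0,0,0,0.8]]]'
```

```text
time_s: 17.75
tool_pos: [0.5653, 0.2608, 0.2305]
orientation: [-0.272, -3.129, 0.0]
contact_force: [-0.1, -0.5, -2.8]
grip_width: 0.32
gripper_force: 44.9
time_s: 18.25
tool_pos: [0.5654, 0.2608, 0.211]
orientation: [0.272, 3.13, 0.0]
contact_force: [1.0, 0.3, -3.7]
grip_width: 0.317
gripper_force: 44.9
time_s: 18.75
tool_pos: [0.5653, 0.2607, 0.1948]
orientation: [-0.272, -3.129, 0.0]
contact_force: [0.0, -0.3, -2.7]
grip_width: 0.314
gripper_force: 44.9
```

No contact so far. The last millimetres follow gently.

```bash
python3 -m jog '[[[0,0,-1,0,0,0,0.8],[0,0,-2,0,0,0,0.8],[0,0,-3,0,0,0,0.8],[0,0,-3,0,0,0,0.8]]]'
python3 -m jog '[[[0,0,-0.5,0,0,0,0.8],[0,0,-1,0,0,0,0.8],[0,0,-1,0,0,0,0.8]]]'
```

```text
time_s: 19.15
tool_pos: [0.5654, 0.2607, 0.1921]
orientation: [-0.272, -3.13, 0.0]
contact_force: [-0.1, -0.0, -2.4]
grip_width: 0.317
gripper_force: 44.9
time_s: 19.45
tool_pos: [0.5654, 0.2607, 0.1912]
orientation: [0.272, 3.13, -0.0]
contact_force: [-0.4, -0.2, -2.1]
grip_width: 0.317
gripper_force: 44.9
```

```bash
python3 -m jog '[[[0,0,-0.5,0,0,0,0.8],[0,0,-1,0,0,0,0.8],[0,0,-1,0,0,0,0.8]]]'
python3 -m jog '[[[0,0,-0.5,0,0,0,0.8],[0,0,-1,0,0,0,0.8],[0,0,-1,0,0,0,0.8]]]'
```

```text
time_s: 19.75
tool_pos: [0.5653, 0.2609, 0.1908]
orientation: [0.272, 3.129, -0.0]
contact_force: [-3.1, -1.4, 4.9]
grip_width: 0.314
gripper_force: 45.8
time_s: 20.05
tool_pos: [0.5652, 0.261, 0.1908]
orientation: [0.272, 3.129, -0.001]
contact_force: [-4.8, -3.9, 13.6]
grip_width: 0.321
gripper_force: 47.1
```

```bash
python3 -m jog '[[[0,0,1,0,0,0,0.8],[0,0,1,0,0,0,0.2],[0,0,1,0,0,0,-0.5],[0,0,1,0,0,0,-1],[0,0,1,0,0,0,-1]]]'
python3 -m jog '[[[0,0,15,0,0,0,-1],[0,0,45,0,0,0,-1],[0,0,85,0,0,0,-1],[0,0,125,0,0,0,-1],[-15,0,158,0,0,0,-1]]]'
python3 -m jog '[[[0,0,0,0,0,0,-1],[0,0,0,0,0,0,-1],[0,0,0,0,0,0,-1]]]'
python3 - <<'E'
from h import *
d=snap('wrist','w8.png');o=observe();print(o['tool_pos'],o['gripper_force'])
b,m=blobs(d,(100,110,30),(125,255,255),300);print(b)
g=cv2.cvtColor(d['color'],cv2.COLOR_RGB2GRAY).astype(int)
ys,xs=np.where(m[160:250,280:360]>0);print('blue rows/cols',ys.min()+160,ys.max()+160,xs.min()+280,xs.max()+280)
r0,r1=ys.min()+160,ys.max()+160
a=onz(d,318,(r0-.5),.046);c=onz(d,318,r1+.5,.046);print(a.round(4),c.round(4),((a+c)/2).round(4),np.linalg.norm(a-c))
y=[onz(d,u,200,.046) for u in(xs.min()+279.5,xs.max()+280.5)];print(np.round(y,4).tolist(),np.mean(y,0).round(4))
print([(k,g[k,306:312].mean().astype(int),g[k,325:331].mean().astype(int)) for k in range(148,256)])
e=snap('side','s8.png');print('side blue',[q for q in blobs(e,(100,110,40),(125,255,255),60)[0] if q[0][1]<200 and 270<q[0][0]<350])
E
```

```text
time_s: 20.55
tool_pos: [0.5654, 0.2608, 0.19]
orientation: [-0.272, -3.13, -0.0]
contact_force: [-0.1, -0.3, 0.3]
grip_width: 0.892
gripper_force: 0.0
time_s: 21.05
tool_pos: [0.5514, 0.2606, 0.3515]
orientation: [0.274, 3.127, 0.003]
contact_force: [0.4, 0.8, 0.1]
grip_width: 1.003
gripper_force: 0.0
time_s: 21.35
tool_pos: [0.5504, 0.2602, 0.3477]
orientation: [-0.272, -3.129, 0.001]
contact_force: [-0.3, -0.3, -0.0]
grip_width: 0.995
gripper_force: 0.0
[0.55047707 0.26022622 0.3472287 ] 0.0
[([320.3, 109.7], [303, 70, 36, 82, 2342]), ([320.5, 202.7], [306, 168, 32, 70, 1536])]
blue rows/cols 168 237 306 337
[0.532  0.2643 0.046 ] [0.595  0.2533 0.046 ] [0.5635 0.2588 0.046 ] 0.06396642493730852
[[0.5583, 0.2487, 0.046], [0.5631, 0.276, 0.046]] [0.5607 0.2623 0.046 ]
[(148, np.int64(49), np.int64(45)), (149, np.int64(48), np.int64(47)), (150, np.int64(51), np.int64(49)), (151, np.int64(45), np.int64(44)), (152, np.int64(52), np.int64(45)), (153, np.int64(55), np.int64(49)), (154, np.int64(53), np.int64(53)), (155, np.int64(54), np.int64(53)), (156, np.int64(55), np.int64(51)), (15
[... 2877 characters left out ...]
nt64(62), np.int64(63)), (240, np.int64(63), np.int64(60)), (241, np.int64(63), np.int64(63)), (242, np.int64(64), np.int64(62)), (243, np.int64(63), np.int64(60)), (244, np.int64(75), np.int64(77)), (245, np.int64(98), np.int64(91)), (246, np.int64(116), np.int64(114)), (247, np.int64(119), np.int64(115)), (248, np.int64(113), np.int64(113)), (249, np.int64(109), np.int64(109)), (250, np.int64(103), np.int64(106)), (251, np.int64(106), np.int64(87)), (252, np.int64(156), np.int64(156)), (253, np.int64(158), np.int64(163)), (254, np.int64(158), np.int64(164)), (255, np.int64(157), np.int64(164))]
side blue [([292.1, 158.5], [282, 151, 21, 14, 228]), ([315.4, 158.4], [306, 151, 20, 14, 224])]
```

The cassette stands in the bay, about 1.5 mm off centre each way and level with its neighbour in the side view. It is released and the robot is clear, so I hand in.

```bash
python3 -c "
from workcell import r
print(r.sign_off())"
```

```text
the job is handed in; nothing more can be done
None
```

The job is handed in: the cassette stands released in the carrier's empty bay, about 1.5 mm off centre each way by the wrist camera, and the vise is left open by about 33 mm; the hand-in reported no verdict.

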